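Find the release notch of a plate clamp by feel and hold it open

TASK

Open the printing-plate clamp for a colleague who will draw the plate out. First touch the left-hand end of the clamp's front edge bar (left as the robot sees it) with a fingertip, feel along the top of the bar from there to find the hidden notch, and press the release key inside it fully down. Finish while still holding the key down so that the jaw stays open; lift nothing, do not touch the jaw itself, and leave everything else where it is.

Things in the scene. Friction and masses are not known exactly. Their poses are not given: they have to be found in the camera images.
- clamp: Printing-plate clamp, fixed on the table: grey bed, x -80 (front, towards the robot) to +220 mm, y +-160 mm (+y = left), 20 mm thick; origin on the table. Along its front a straight steel edge bar: centre line x = -63 mm, 34 mm deep, flat top at z = 55 mm, running through two dark guide blocks (y = +-140 to +-160, top z = 59 mm). Between bar and jaw (x -46 to +6 mm) only the low bed.
- edge_left (a point): Point on the top of the edge bar at its left-hand end (clamp x = -63, y = +110, z = 55 mm). The stretch of bar from y = +85 to +140 mm is always solid. The bar's ends stick out beyond the guides by varying amounts. Its fine engraved lines cannot be felt.
- edge_right (a point): Point on the line of the bar's top at its right-hand end (clamp x = -63, y = -135, z = 55 mm). Between the two edge points is one notch, cut through the bar from front to back and open above, 48 mm long along the bar; its centre is anywhere from clamp y = -105 to +45 mm, different each time and not reported: feel or look for it.
- release_key (a joint): Steel release key, a bar 32 mm deep hidden inside the edge bar and bared only in the notch, whose floor it fills (its top 10 mm below the top of the edge bar at rest, z = 45 mm). Value = how far it is pressed down, m: 0 at rest, 0.008 at its stop. A spring returns it; about 2 N start it moving and about 6 N hold it at its stop. It moves together with the jaw.
- jaw: Steel clamp jaw, 270 mm long in y, lying across the printing plate on the bed; it is hinged at its rear (origin on the hinge axis, clamp x = +60 mm, z = 36 mm) and its front lip is at clamp x = +6 mm, top at z = 41 mm at rest. The release key raises it by 0.24 rad (front lip up about 13 mm) when fully pressed. Not to be touched.
- loupe: Bystander, leave alone: black round magnifier, 48 mm across, 45 mm high, standing on the printing plate. Origin at the centre of its underside.
- gauge_block: Bystander, leave alone: steel block 70 x 22 x 18 mm lying on the printing plate. Origin at the centre of its underside.
- ink_can: Bystander, leave alone: plain steel can, 90 mm across, 100 mm high, standing to one side of the clamp. Origin at the centre of its underside.
- wash_bottle: Bystander, leave alone: white bottle with a black cap, 68 mm across, 150 mm high, standing to one side of the clamp. Origin at the centre of its underside.
- densitometer: Bystander, leave alone: grey hand instrument 130 x 60 x 48 mm, in front on the right. Origin at the centre of its underside.
- ink_knife: Bystander, leave alone: flat ink spatula lying in front of the clamp. Its own x runs along it.
- spanner: Bystander, leave alone: spanner lying in front on the left. Its own x runs along it.

How it is judged:
By the outcome, as a careful person would: the job done as asked, in the order asked, and still so for the second after the job is handed in, while the arm keeps its last pose, push and grip.
It also fails if it takes over 51 s, if anything falls off the work surface, if the arm or the gripper's body presses on something with over 40 N, if the wrist force passes 120 N, or if a joint passes its speed limit or range.

ROBOT

A 6-joint arm with a two-finger parallel gripper is mounted at the origin on the work surface. World frame = base frame: x ahead of the robot, y to its left, z up, the work surface at z = 0. Lengths are in m, angles in rad, forces in N, time in s.
With the tool pointing down it reaches from about 0.375 to 0.75 m from the base axis. Payload 9 kg.
Tool frame: the origin (TCP) lies at the very end of the fingers, on their centre line; the grasp point (between the pads) lies 19 mm behind it (grip_depth is the z of the grasp point in the tool frame, in m); z points along the fingers, y is the line along which they close (so a half turn about z gives the same grasp; the last joint's range is limited). The gripper opens to 85 mm and grips with 20 to 120 N. Pads are 22 mm wide; open, the fingers measure 114 mm over their backs; the gripper's body (76 mm by 85 mm) begins 54 mm behind the grasp point. The pads swing forward as they close: fully open they stand 13 mm farther back than shut.
Start: joints at [-0.218, 0.104, 0.097, 1.564, 0, 1.353], TCP at [0.6, 0, 0.231] pointing down, gripper open.
Joint ranges: [-2.99, 2.99], [-0.84, 1.86], [-1.1, 1.16], [-1.84, 2.11], [-1.51, 1.56], [-3.14, 3.14]. Speed limits (rad/s): [2.22, 2.22, 2.57, 3.14, 3.14, 3.14].

INTERFACE

Orientations are given as a unit quaternion [x, y, z, w].
In Python, from plant import get_obs, capture, get_calibration, close_job, grip_depth gives the robot as it stands.
- The arm moves only by the shell command python3 -m handwheel 'ROWS' [FORCE]. ROWS is JSON, a list of rows, each an object with "grip": the closure, from -1 (fully open) to 1 (shut), so that 0 is half open; "slide": the shift along the tool's x, y, z scaled (see below), a list of three; "rotation": the turn, a rotation vector about the tool's x, y, z scaled (see below), a list of three. In form: [{"grip": grip, "slide": [tx, ty, tz], "rotation": [wx, wy, wz]}, ...]. A call has 1 to 10 rows; each row is the pose to reach, as a shift and turn from the pose commanded when the call began, along the tool's axes at that moment, turning the shorter way round; what a row does not reach only later rows make up. The controller multiplies each number of a shift by 0.15 m and each number of a turn by pi rad. A row lasts 1/8 s, in which the tool goes at most 62.5 mm and 10.7 degrees, less where a joint would pass 70% of its speed; a pose out of reach is approached as far as the arm can. A call with a number of a shift or a turn outside -1 to 1 is refused whole. A call with a gripper value outside its range is refused whole. The fingers move at their own pace and stop on an object; FORCE is the grip in N (left out, the last holds). Time passes only in rows, so rows that repeat a pose let the fingers close. It gives the time, the measured TCP pose, the force, the opening and the grip force at its end, in the units of the state.
- get_obs(): the state, without advancing time (a new reading comes with each control period).
- capture(name): name is "scene" or "side" or "wrist"; returns (picture, depth): 384x512x3 uint8, red, green, blue; 384x512 float32, m along the optical axis (not along the pixel's ray), 0 where there is no reading.
- get_calibration(name): a dict with "mtx" (3x3 intrinsics, pixels), "rvec" (rotation vector, rad) and "tvec" (3), from world to camera coordinates, as OpenCV has them. Camera axes: x right, y down, z forward; pixel columns grow to the right and rows downward; lengths in m; the calibration is good to about 2 mm. A picture is of the moment at which its call begins: read the wrist's pose just before it. get_calibration takes no time and is no camera call; for the wrist camera it gives the pose at the moment of the call.
- close_job(): hands the job in; it is judged then, once.
The state is a dict: "time": time; "joints": joint angles; "qvel": joint speeds; "joint_efforts": joint torques, N m; "ee_pos": TCP position; "tool_rot": TCP orientation; "contact_force": force on the tool from outside, world axes, zero at the start; "moment": the same for the moment, N m; "width": opening from 0.0 (shut) to 1.0 (fully open); "grasp_force": force on a finger pad.
Only numpy, scipy, OpenCV 4.12 (cv2) and the standard library are available. Lean on these libraries where they do the work, as an engineer would, in place of code of your own. Each camera call takes 0.05 s, during which the arm holds its last target. There are 200 camera calls.

## Working session

There is one attempt and no reset: what is moved stays moved. The work goes in short steps, Python scripts to look and compute and a shell command to move; the robot and the scene stay as the last step left them, time stands still between calls to the robot, and variables do not carry over. Pictures are saved under pics/ and viewed, at most 10 in all, crops included, and the job is handed in when it is done.

```bash
mkdir -p pics; ls; python3 - <<'E'
from plant import *
import cv2,numpy as np
print(get_obs(),grip_depth)
ims=[]
for n in("scene","side"):
    p,d=capture(n); np.savez(f"pics/{n}0.npz",p=p,d=d); c=get_calibration(n); print(n,c)
    cv2.imwrite(f"pics/{n}0.png",cv2.resize(p[:,:,::-1],(800,600)))
E
```

```text
pics
{'time': 0.0, 'joints': array([-2.17696915e-01,  1.04716546e-01,  9.64295631e-02,  1.56394003e+00,
       -4.85692677e-06,  1.35309319e+00]), 'qvel': array([-0.00023236, -0.00030943, -0.0012797 ,  0.00111453,  0.00203996,
        0.00099075]), 'joint_efforts': array([ 7.03431251e-04, -5.56934094e+01,  5.03644359e+01,  1.70058967e-02,
       -2.22691165e-04, -8.28643181e-07]), 'ee_pos': array([5.99633098e-01, 9.10364999e-05, 2.30490405e-01]), 'tool_rot': array([ 7.07104400e-01,  7.07108801e-01, -3.86681438e-04, -6.01827931e-04]), 'contact_force': array([ 0.24238226, -1.02938426, -0.13060754]), 'moment': array([0.01303666, 0.02785732, 0.04151896]), 'grasp_force': 0.0, 'width': 1.0007527704789796} -0.0187
scene {'mtx': array([[356.69228656,   0.        , 258.19832104],
       [  0.        , 356.69228656, 195.5458577 ],
       [  0.        ,   0.        ,   1.        ]]), 'rvec': array([ 1.33681784,  2.13150487, -0.99669145]), 'tvec': array([ 0.26066207, -0.29238583,  1.44059954])}
side {'mtx': array([[440.53240747,   0.        , 264.29010724],
       [  0.        , 440.53240747, 195.14381048],
       [  0.        ,   0.        ,   1.        ]]), 'rvec': array([ 2.07875917, -0.38696574,  0.19084548]), 'tvec': array([-0.53240069,  0.16799666,  1.4730772 ])}
```

View pics/scene0.png

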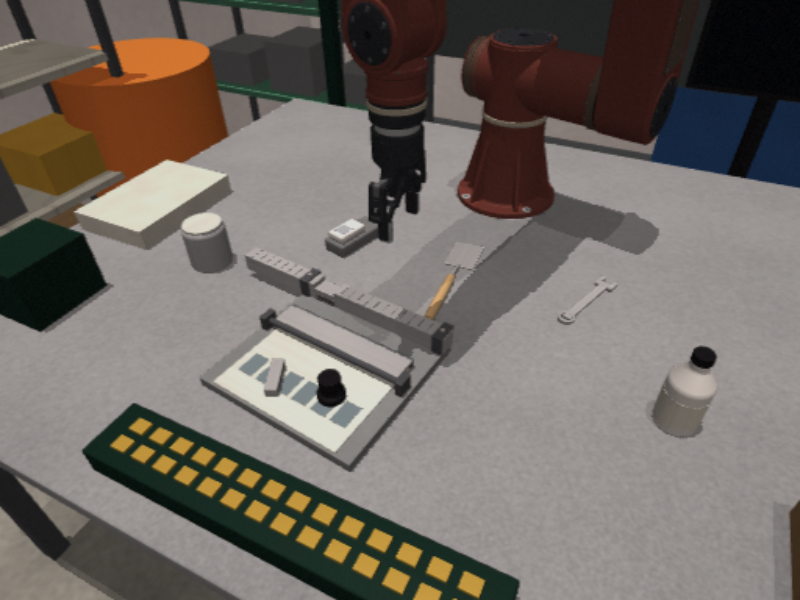

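The scene view looks back at the robot. The bar runs from (250,255) to (450,335), with guide blocks at about (312,280) and (440,335). There is a dip near (325,292), possibly the notch, by the right-hand guide.

```bash
cat > h.py <<'E'
import cv2,numpy as np
from plant import *
def cloud(d,c):
    v,u=np.nonzero(d>0); z=d[v,u]; K=c["mtx"]
    P=np.c_[(u-K[0,2])*z/K[0,0],(v-K[1,2])*z/K[1,1],z]
    R=cv2.Rodrigues(np.array(c["rvec"]))[0]
    return (P-np.ravel(c["tvec"]))@R,u,v
E
python3 - <<'E'
from h import *
H=np.zeros((600,800,3),np.uint8); 
for n in("scene","side"):
    f=np.load(f"pics/{n}0.npz"); W,u,v=cloud(f["d"],get_calibration(n))
    m=(W[:,2]>0.008)&(W[:,2]<.11)&(W[:,0]>.3)&(W[:,0]<.9)&(abs(W[:,1])<.4)
    W=W[m]; 
    r=((.9-W[:,0])*1000).astype(int); c=((.4-W[:,1])*1000).astype(int)
    H[r.clip(0,599),c.clip(0,799),0 if n=="scene" else 2]=(W[:,2]*2300).clip(0,255)
H=cv2.dilate(H,np.ones((3,3)))
cv2.imwrite("pics/top.png",H)
E
```

```text
(no output)
```

View pics/top.png

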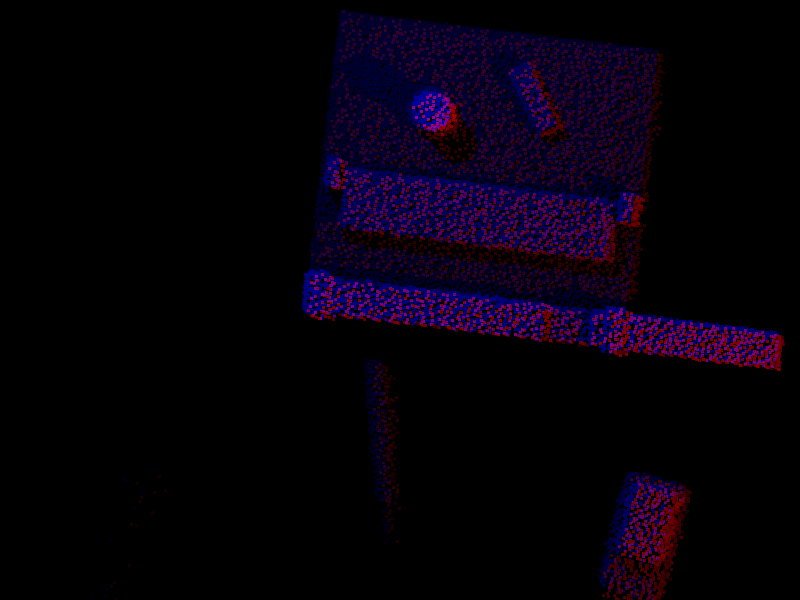

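View pics/side0.png

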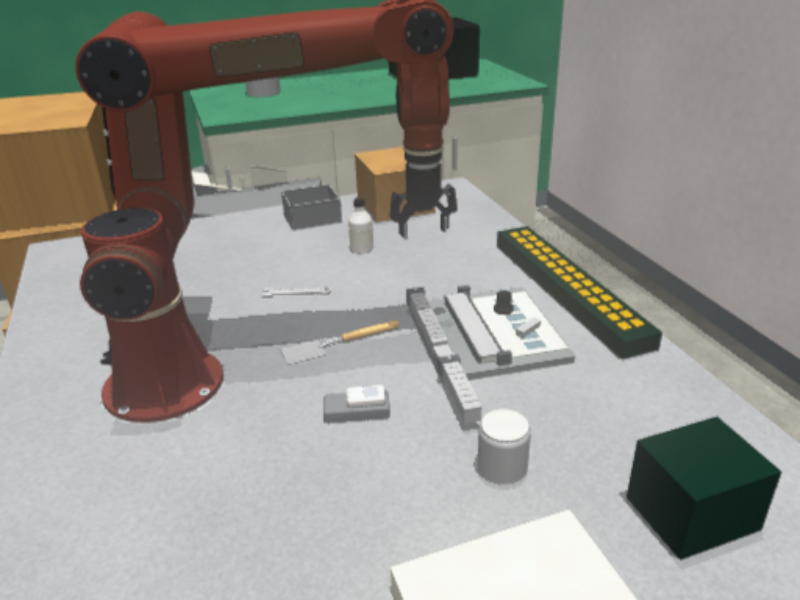

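The height map puts the guides at about (318,295) and (615,332), so the clamp is yawed about −0.12 rad. There is a dip in the bar at columns 545–585. Next I fit the bar line and its height profile.

```bash
python3 - <<'E'
from h import *
W=[]
for n in("scene","side"):
    f=np.load(f"pics/{n}0.npz"); w,_,_=cloud(f["d"],get_calibration(n)); W.append(w)
A=np.vstack(W)
yaw=-.123; mid=np.array([.5865,-.0675])
for it in range(5):
    ex=np.array([np.cos(yaw),np.sin(yaw)]); ey=np.array([-ex[1],ex[0]])
    X=(A[:,:2]-mid)@ex; Y=(A[:,:2]-mid)@ey
    # edges: top pts
    m=(A[:,2]>.052)&(A[:,2]<.058)&(abs(X)<.03)&(Y>-.3)&(Y<.17)
    cs=[];ys=[]
    for y in np.arange(-.27,.13,.015):
        q=X[m&(abs(Y-y)<.0075)]
        if len(q)>15: cs.append((np.percentile(q,2)+np.percentile(q,98))/2); ys.append(y)
    a,b=np.polyfit(ys,cs,1)
    yaw-=np.arctan(a); mid=mid+ex*b
    print(yaw,mid)
ex=np.array([np.cos(yaw),np.sin(yaw)]); ey=np.array([-ex[1],ex[0]])
for k,B in zip(("scene","side"),W):
    X=(B[:,:2]-mid)@ex; Y=(B[:,:2]-mid)@ey; m=(abs(X)<.012)&(B[:,2]>.02)
    print(k,[(int(round(y*1000)),int(round(1000*np.median(B[m&(abs(Y-y)<.003),2])))) for y in np.arange(-.2,.19,.006) if (m&(abs(Y-y)<.003)).any()])
    g=m&(B[:,2]>.0575)&(abs(abs(Y)-.15)<.03); print([np.percentile(Y[g&(Y*s>0)],[3,97]) for s in(1,-1)])
E
```

```text
-0.12261234929512703 [ 0.58735744 -0.067606  ]
-0.12261338241542236 [ 0.58735767 -0.06760603]
-0.12261337966199622 [ 0.58735767 -0.06760603]
-0.12261337966933453 [ 0.58735767 -0.06760603]
-0.12261337966931496 [ 0.58735767 -0.06760603]
scene [(-200, 53), (-194, 54), (-188, 53), (-182, 53), (-176, 54), (-170, 55), (-164, 54), (-158, 57), (-152, 58), (-146, 59), (-140, 57), (-134, 53), (-128, 53), (-122, 44), (-116, 43), (-110, 43), (-104, 44), (-98, 44), (-92, 43), (-86, 44), (-74, 54), (-68, 54), (-62, 54), (-56, 54), (-50, 54), (-44, 54), (-38, 53), (-32, 54), (-26, 54), (-20, 54), (-14, 54), (-8, 54), (-2, 54), (4, 54), (10, 54), (16, 54), (22, 54), (28, 53), (34, 54), (40, 54), (46, 54), (52, 54), (58, 54), (64, 54), (70, 53), (76, 54), (82, 326), (88, 332), (94, 491), (100, 491), (106, 445), (112, 526), (118, 54), (124, 54), (130, 54), (136, 54), (142, 56), (148, 58), (154, 58), (160, 57), (166, 39)]
[array([0.14304422, 0.16062471]), array([-0.15507468, -0.13857662])]
side [(-200, 54), (-194, 54), (-188, 53), (-182, 53), (-176, 53), (-170, 54), (-164, 53), (-158, 56), (-152, 57), (-146, 58), (-140, 56), (-134, 55), (-128, 52), (-116, 43), (-110, 44), (-104, 43), (-98, 44), (-92, 43), (-86, 43), (-80, 48), (-74, 52), (-68, 54), (-62, 53), (-56, 53), (-50, 54), (-44, 54), (-38, 53), (-32, 54), (-26, 54), (-20, 53), (-14, 53), (-8, 53), (-2, 54), (4, 53), (10, 670), (16, 671), (22, 535), (28, 477), (34, 471), (40, 490), (46, 333), (52, 331), (58, 320), (64, 54), (70, 54), (76, 54), (82, 53), (88, 55), (94, 54), (100, 53), (106, 54), (112, 54), (118, 53), (124, 52), (130, 54), (136, 56), (142, 55), (148, 59), (154, 56), (160, 56)]
[array([0.13710701, 0.15182498]), array([-0.16062191, -0.14449759])]
```

```bash
python3 -m handwheel '[{"grip":1,"slide":[0.1,0,0.2],"rotation":[0,0,0.02]},{"grip":1,"slide":[0.2,0,0.5],"rotation":[0,0,0.039]},{"grip":1,"slide":[0.277,0.01,0.8],"rotation":[0,0,0.039]},{"grip":1,"slide":[0.277,0.01,0.97],"rotation":[0,0,0.039]},{"grip":1,"slide":[0.277,0.01,0.97],"rotation":[0,0,0.039]},{"grip":1,"slide":[0.277,0.01,0.97],"rotation":[0,0,0.039]},{"grip":1,"slide":[0.277,0.01,0.97],"rotation":[0,0,0.039]},{"grip":1,"slide":[0.277,0.01,0.97],"rotation":[0,0,0.039]}]' 20
python3 - <<'E'
from h import *
p,d=capture("wrist"); cv2.imwrite("pics/w1.png",p[:,:,::-1]); np.savez("pics/w1.npz",p=p,d=d)
c=get_calibration("wrist"); w,_,_=cloud(d,c)
yaw=-.1226; mid=np.array([.58736,-.0676]); ex=np.array([np.cos(yaw),np.sin(yaw)]); ey=np.array([-ex[1],ex[0]])
o=get_obs(); e=o["ee_pos"]; print("clamp bar coords tcp",(e[:2]-mid)@ex,(e[:2]-mid)@ey,e[2],o["width"],o["contact_force"])
X=(w[:,:2]-mid)@ex; Y=(w[:,:2]-mid)@ey
m=(w[:,2]>.05)&(w[:,2]<.058)&(abs(X)<.04)
for y in np.arange(-.14,.14,.02):
    q=X[m&(abs(Y-y)<.008)]
    if len(q)>15: print(round(y,3),np.percentile(q,[1,99]),len(q))
m=(w[:,2]>.057)&(w[:,2]<.064)&(abs(X)<.03)&(Y>.12); print(np.percentile(Y[m],[2,98]) if m.any() else None)
E
```

```text
time: 1.1
ee_pos: [0.6023, 0.0413, 0.087]
tool_rot: [0.749, 0.662, 0.001, 0.001]
contact_force: [-0.6, 0.4, 0.1]
width: -0.002
grasp_force: 0.0
clamp bar coords tcp 0.001258705579935333 0.10994939430379522 0.08671907389470362 0.00027196995687354383 [-0.15597365  0.09459856  0.40485707]
0.0 [-0.00198653  0.00725446] 26
0.02 [-0.00193464  0.00636237] 140
0.04 [-0.00019016  0.0054765 ] 33
0.1 [-0.01521467  0.01829963] 563
0.12 [-0.01518207  0.01802012] 1025
0.14 [-0.01954802  0.01995128] 648
[0.14176422 0.16047066]
```

View pics/w1.png

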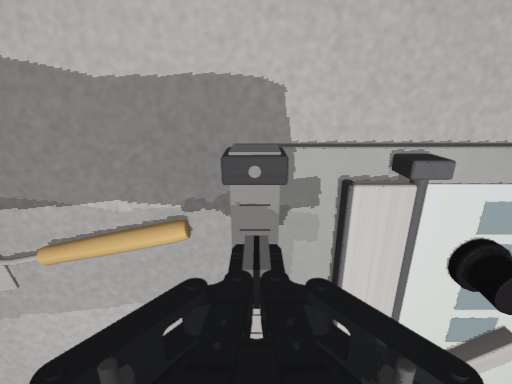

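The closed fingertips at (257,250) are centred over the solid left stretch of the bar, just below the left guide at (255,165). Next is a gentle descent to contact.

```bash
python3 -m handwheel '[{"grip":1,"slide":[0,0,0.08],"rotation":[0,0,0]},{"grip":1,"slide":[0,0,0.15],"rotation":[0,0,0]},{"grip":1,"slide":[0,0,0.18],"rotation":[0,0,0]},{"grip":1,"slide":[0,0,0.19],"rotation":[0,0,0]},{"grip":1,"slide":[0,0,0.2],"rotation":[0,0,0]},{"grip":1,"slide":[0,0,0.205],"rotation":[0,0,0]},{"grip":1,"slide":[0,0,0.205],"rotation":[0,0,0]}]'
python3 -c "
from plant import *
o=get_obs();print(o['ee_pos'],o['contact_force'])"
```

```text
time: 2.02
ee_pos: [0.6017, 0.0415, 0.0553]
tool_rot: [0.749, 0.662, 0.0, 0.0]
contact_force: [0.9, -0.9, 0.4]
width: 0.002
grasp_force: 0.0
[0.60168609 0.04154312 0.05528067] [ 0.85151376 -0.90590081  0.4169093 ]
```

```bash
python3 -m handwheel '[{"grip":1,"slide":[0,0,0.005],"rotation":[0,0,0]},{"grip":1,"slide":[0,0,0.01],"rotation":[0,0,0]},{"grip":1,"slide":[0,0,0.01],"rotation":[0,0,0]}]'
```

```text
time: 2.4
ee_pos: [0.6018, 0.0415, 0.055]
tool_rot: [0.749, 0.663, 0.0, 0.0]
contact_force: [-5.3, 0.5, 9.7]
width: -0.003
grasp_force: 5.3
```

```bash
python3 -m handwheel '[{"grip":1,"slide":[-0.05,0,0.01],"rotation":[0,0,0]},{"grip":1,"slide":[-0.13,0,0],"rotation":[0,0,0]},{"grip":1,"slide":[-0.21,0,0],"rotation":[0,0,0]},{"grip":1,"slide":[-0.29,0,0],"rotation":[0,0,0]},{"grip":1,"slide":[-0.37,0,0],"rotation":[0,0,0]},{"grip":1,"slide":[-0.45,0,0],"rotation":[0,0,0]}]'
python3 - <<'E'
from h import *
yaw=-.1226; mid=np.array([.58736,-.0676]); ex=np.array([np.cos(yaw),np.sin(yaw)]); ey=np.array([-ex[1],ex[0]])
o=get_obs(); e=o["ee_pos"]; print((e[:2]-mid)@ex,(e[:2]-mid)@ey,e[2],o["contact_force"])
E
```

```text
time: 3.15
ee_pos: [0.5944, -0.025, 0.0551]
tool_rot: [0.749, 0.663, 0.002, 0.0]
contact_force: [0.2, 7.0, 9.2]
width: 0.002
grasp_force: 4.5
0.0018113809549033782 0.043164705069309695 0.05505978662589131 [0.21691985 6.99485602 9.19120082]
```

```bash
python3 -m handwheel '[{"grip":1,"slide":[-0.08,0,0],"rotation":[0,0,0]},{"grip":1,"slide":[-0.16,0,0],"rotation":[0,0,0]},{"grip":1,"slide":[-0.24,0,0],"rotation":[0,0,0]},{"grip":1,"slide":[-0.32,0,0],"rotation":[0,0,0]},{"grip":1,"slide":[-0.4,0,0],"rotation":[0,0,0]},{"grip":1,"slide":[-0.48,0,0],"rotation":[0,0,0]},{"grip":1,"slide":[-0.56,0,0],"rotation":[0,0,0]},{"grip":1,"slide":[-0.64,0,0],"rotation":[0,0,0]},{"grip":1,"slide":[-0.72,0,0],"rotation":[0,0,0]},{"grip":1,"slide":[-0.8,0,0],"rotation":[0,0,0]}]'
python3 - <<'E'
from h import *
yaw=-.1226; mid=np.array([.58736,-.0676]); ex=np.array([np.cos(yaw),np.sin(yaw)]); ey=np.array([-ex[1],ex[0]])
o=get_obs(); e=o["ee_pos"]; print((e[:2]-mid)@ex,(e[:2]-mid)@ey,e[2],o["contact_force"])
p,d=capture("wrist"); cv2.imwrite("pics/w2.png",p[:,:,::-1])
E
```

```text
time: 4.4
ee_pos: [0.5797, -0.1441, 0.055]
tool_rot: [0.749, 0.663, 0.002, 0.0]
contact_force: [0.2, 7.6, 9.8]
width: 0.002
grasp_force: 4.8
0.0017140698579805793 -0.07684270828397374 0.055032320673467444 [0.16789059 7.55261532 9.83883727]
```

View pics/w2.png

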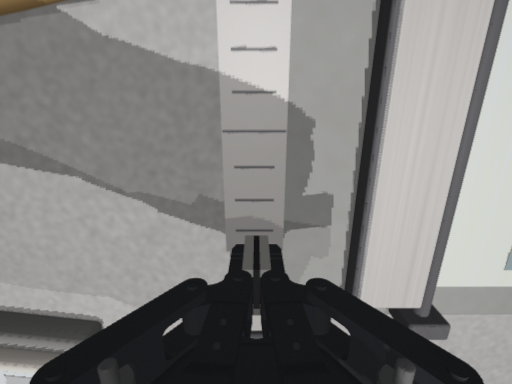

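Still on solid bar, centred across its width, with contact kept at about 10 N. I continue at the same light pressure into the notch.

```bash
python3 -m handwheel '[{"grip":1,"slide":[-0.04,0,0],"rotation":[0,0,0]},{"grip":1,"slide":[-0.08,0,0],"rotation":[0,0,0]},{"grip":1,"slide":[-0.11,0,0],"rotation":[0,0,0]},{"grip":1,"slide":[-0.14,0,0],"rotation":[0,0,0]},{"grip":1,"slide":[-0.165,0,0],"rotation":[0,0,0]},{"grip":1,"slide":[-0.165,0,0],"rotation":[0,0,0]}]'
python3 - <<'E'
from h import *
yaw=-.1226; mid=np.array([.58736,-.0676]); ex=np.array([np.cos(yaw),np.sin(yaw)]); ey=np.array([-ex[1],ex[0]])
o=get_obs(); e=o["ee_pos"]; print((e[:2]-mid)@ex,(e[:2]-mid)@ey,e[2],o["contact_force"])
E
```

```text
time: 5.2
ee_pos: [0.5755, -0.1694, 0.0534]
tool_rot: [0.749, 0.662, -0.0, -0.0]
contact_force: [-0.4, -0.1, 1.4]
width: 0.001
grasp_force: 0.0
0.0006579588487891393 -0.10247810926874067 0.05344824796700164 [-0.38112906 -0.06495871  1.44958207]
```

The tip dropped to 53.4 mm and the force vanished, so it is in the notch. Now I press the key.

```bash
python3 -m handwheel '[{"grip":1,"slide":[0,0,0.03],"rotation":[0,0,0]},{"grip":1,"slide":[0,0,0.055],"rotation":[0,0,0]},{"grip":1,"slide":[0,0,0.07],"rotation":[0,0,0]},{"grip":1,"slide":[0,0,0.085],"rotation":[0,0,0]},{"grip":1,"slide":[0,0,0.1],"rotation":[0,0,0]},{"grip":1,"slide":[0,0,0.11],"rotation":[0,0,0]},{"grip":1,"slide":[0,0,0.12],"rotation":[0,0,0]},{"grip":1,"slide":[0,0,0.12],"rotation":[0,0,0]}]'
```

```text
time: 6.2
ee_pos: [0.5757, -0.169, 0.0367]
tool_rot: [0.749, 0.663, 0.0, 0.0]
contact_force: [-5.9, 3.4, 12.8]
width: -0.002
grasp_force: 6.3
```

```bash
python3 -m handwheel '[{"grip":1,"slide":[0,0,0.005],"rotation":[0,0,0]},{"grip":1,"slide":[0,0,0.008],"rotation":[0,0,0]},{"grip":1,"slide":[0,0,0.008],"rotation":[0,0,0]},{"grip":1,"slide":[0,0,0.008],"rotation":[0,0,0]}]'
python3 - <<'E'
from h import *
print(get_obs()["contact_force"],get_obs()["ee_pos"])
p,d=capture("side"); q=p[170:290,240:400]; cv2.imwrite("pics/s2.png",cv2.resize(q[:,:,::-1],(800,600)))
f=np.load("pics/side0.npz")["d"]
c=get_calibration("side"); yaw=-.1226; mid=np.array([.58736,-.0676]); ex=np.array([np.cos(yaw),np.sin(yaw)]); ey=np.array([-ex[1],ex[0]])
for D in(f,d):
    w,_,_=cloud(D,c); X=(w[:,:2]-mid)@ex; Y=(w[:,:2]-mid)@ey
    m=(X>.069)&(X<.082)&(abs(Y)<.1)&(w[:,2]<.08)&(w[:,2]>.03); print("lip z",np.median(w[m,2]))
E
```

```text
time: 6.7
ee_pos: [0.5758, -0.169, 0.0364]
tool_rot: [0.749, 0.663, 0.0, 0.0]
contact_force: [-8.3, 6.1, 19.5]
width: -0.001
grasp_force: 10.0
[-8.28868282  6.11217083 19.46372609] [ 0.57581321 -0.16903954  0.03643141]
lip z 0.039160928003977906
lip z 0.05015852967477499
```

View pics/s2.png

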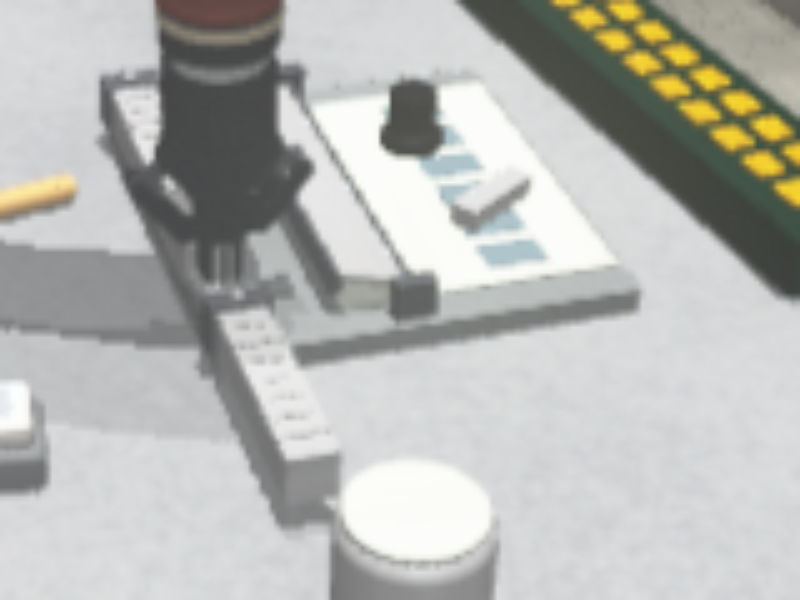

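The fingers hold the key in the notch at (225,270). The jaw is open, with the lip about 11 mm up. The key is at its stop, since force rises with almost no further travel, and nothing else has moved.

```bash
python3 -c "
from plant import *
print(close_job())"
```

```text
the job is handed in; nothing more can be done
None
```

I touched the bar's left-hand end, felt along to the notch at about clamp y = -102 mm, and handed the job in with the key held at its stop (about 19 N) and the jaw open; the verdict was not reported back.

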